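# Screw the lid on the paste jar

## Robot

A 6-joint arm with a two-finger parallel gripper is mounted at the origin on a cart in front of the work surface, level with it; the furniture and walls round the work are solid. World frame = base frame: x ahead of the robot, y to its left, z up, the work surface at z = 0. Lengths are in m, angles in rad, forces in N, time in s.
With the tool pointing down it reaches from about 0.325 to 0.9 m from the base axis. Payload 6.1 kg.
Tool frame: the origin (TCP) lies on the centre line of the jaws, within the pads' length; the fingertips stand 14 mm ahead of it and the grasp point (between the pads) lies 5 mm behind it; z points along the fingers, y is the line along which they close (so a half turn about z gives the same grasp; the last joint's range is limited). The gripper opens to 85 mm and grips with 20 to 120 N. Pads are 22 mm wide; open, the fingers measure 114 mm over their backs; the gripper's body (76 mm by 85 mm) begins 54 mm behind the grasp point. The pads swing forward as they close: fully open they stand 13 mm farther back than shut.
Start: joints at [-0.126, 0.22, 1.526, -0, 1.395, -0.126], TCP at [0.625, -0, 0.245] pointing down, gripper open.
Joint ranges: [-2.98, 2.98], [-0.91, 2.08], [0.09, 2.57], [-1.24, 4.39], [0.2, 2.65], [-2.68, 2.68]. Speed limits (rad/s): [2.57, 2.57, 3.01, 3.14, 3.14, 3.14].

## Interface

Orientations are given as a unit quaternion [x, y, z, w].
In Python, from rig import robot gives the robot as it stands.
- The arm moves only by the tool drive_tool, never from a script. Its argument "commands" is a list that holds one entry, the list of rows, each a list of 7 numbers: the turn, a rotation vector about the tool's x, y, z in degrees, then the shift along the tool's x, y, z in cm, then the closure, from 0 (fully open) to 1 (shut). In form: [[[rx, ry, rz, tx, ty, tz, hand], ...]]. A call has 1 to 12 rows; each row is the pose to reach, as a shift and turn from the pose commanded when the call began, along the tool's axes at that moment; what a row does not reach only later rows make up. A row lasts 1/10 s, in which the tool goes at most 50 mm and 8.59 degrees, less where a joint would pass 70% of its speed; a pose out of reach is approached as far as the arm can. A call with a gripper value outside its range is refused whole. The fingers move at their own pace and stop on an object; "force" is the grip in N (left out, the last holds). Time passes only in rows, so rows that repeat a pose let the fingers close. It gives the time, the measured TCP pose, the force, the opening and the grip force at its end, in the units of the state.
- robot.get_state(): the state, without advancing time (a new reading comes with each control period).
- robot.grab_frame(name): name is "scene" or "side" or "wrist"; returns a dict with "frame" (384x512x3 uint8, red, green, blue), "mtx" (3x3 intrinsics, pixels), "origin" and "attitude" of the camera in the world. Camera axes: x right, y up, looking along -z (the intrinsics and any distortion apply to the point x, -y, -z); pixel columns grow to the right and rows downward; lengths in m; the calibration is good to about 2 mm. A picture is of the moment at which its call begins. There is no depth.
- robot.hand_in(): hands the job in; it is judged then, once.
The state is a dict: "time_s": time; "q": joint angles; "qvel": joint speeds; "joint_efforts": joint torques, N m; "tcp_pos": TCP position; "tool_rot": TCP orientation; "force": force on the tool from outside, world axes, zero at the start; "wrist_torque": the same for the moment, N m; "grip_width": finger opening in m; "finger_force": force on a finger pad.
Only numpy, scipy, OpenCV 4.12 (cv2) and the standard library are available. Lean on these libraries where they do the work, as an engineer would, in place of code of your own. Each camera call takes 0.05 s, during which the arm holds its last target. There are 200 camera calls.

## Task

Take the wider of the two lids, both standing on edge in the drying rack, lay it flat on the table with its closed top up and let go, then take it again across its sides and set it level on the open jar in the holder so that it first rests up on the thread. Turn it backwards (anticlockwise from above) until the thread drops into place, then screw it forward (clockwise) fully home and let go, without forcing it; leave the smaller lid in the rack and the other things where they are.

Things in the scene. Friction and masses are not known exactly. Their poses are not given: they have to be found in the camera images.
- lid_center (a point): Centre of the wider loose screw lid: ribbed aluminium, 66 mm diameter, 24 mm high, top and wall 3 mm thick, 60 g. z points out of its closed top. Inside the open edge three lugs, 15 degrees wide, undersides 11 mm below centre, at 0, 120, 240 degrees round z from x (three bars on the top show them). Starts on edge in the rack, z level along the rack's x (away from the robot), centre 41 mm up.
- lid_small_center (a point): Centre of the smaller lid of the same make, 52 mm diameter, 24 mm high, on edge in the rack's other nest; it does not fit the jar and stays there.
- rack: Wooden drying rack fixed to the table, 62 (x) by 190 (y) mm; origin at the centre of its underside. Two nests at y = +50 and -50 mm each hold a lid on edge between low rails, 22 mm above the table at most; which lid is in which nest varies, and so does whether the rack is to the left or right of the jar. The table between rack and jar is clear.
- jar_mouth (a point): Centre of the open jar's rim, 84 mm up, z up. White upright jar, 60 mm diameter up to 21 mm below the rim, fixed in a plywood holder (130 x 90 mm, 24 mm high): it cannot slide or turn. Neck 44, thread 55 mm diameter. x axis, and 120 and 240 degrees round z from it: middles of the three gaps in the thread, 22 degrees wide, where the lid's lugs drop in.
- jar: The same jar, origin under its centre, axes as jar_mouth. Right-handed three-start thread. Height of the lid's centre over the rim: 3 to 9 mm resting on the thread, -2 dropped in, -7 home. Turned back, the lid meets the gaps, then a stop close behind; turned forward undropped it jams. Once dropped, about 95 degrees clockwise, sinking 5 mm, to a firm stop. It turns easily and sinks by its weight.
- jar_c: bystander: closed 52 x 71 mm paste jar; origin under its centre
- jar_b: bystander: closed 56 x 63 mm paste jar; origin under its centre
- cup_clear: bystander: clear portion cup, 71 x 42 mm; origin under its centre
- marker: bystander: marker pen, 135 mm; origin under its centre
- clip_b: bystander: black binder clip, 70 x 32 x 19 mm; origin under its centre
- stamp_a: bystander: wooden printing stamp, 55 x 56 x 27 mm; origin under its centre
- tub_white: bystander: white open tub, 66 x 50 mm; origin under its centre
- pencil: bystander: pencil, 112 mm; origin under its centre
Mind the look-alikes: they are no part of the job. Leave any red look-alike of the part that bears lid_center alone.

How it is judged:
On the way, in this order (a step that is already met when the one before it is completed fails the run):
1. the wider lid lies flat on the table, closed top up, let go (angle between lid_center's own z axis and vertical below 0.1 rad and height (world z) of lid_center below 0.017 m and contact force between the fingers and lid below 0.1 N), for 0.2 s.
2. the lid rests level on the jar's thread, not yet dropped in (horizontal distance between lid_center and jar_mouth below 0.005 m and angle between lid_center's own z axis and vertical below 0.12 rad and z of lid_center in the frame of jar_mouth between 0.0015 and 0.0105 m), for 0.2 s.
3. the thread has dropped into place (horizontal distance between lid_center and jar_mouth below 0.005 m and angle between lid_center's own z axis and vertical below 0.12 rad and z of lid_center in the frame of jar_mouth below 0.0002 m), for 0.1 s.
At the end, for the whole second after the job is handed in: The wider lid is screwed home on the jar: its centre at least 6 mm below the rim's centre (fully home is 7), within 5 mm of the jar's axis, level within 0.12 rad, released and at rest; the smaller lid is within 20 mm of its start in the rack (horizontal distance between lid_center and jar_mouth below 0.005 m and angle between lid_center's own z axis and vertical below 0.12 rad and z of lid_center in the frame of jar_mouth below -0.006 m and contact force between the fingers and lid below 0.1 N and linear speed of lid below 0.02 m/s and distance of lid_small_center from where it was at the start of the episode below 0.02 m); the robot touches nothing.
It fails at once if a bystander is moved more than 30 mm (distance of any of jar_c, jar_b, cup_clear, marker, clip_b, stamp_a, tub_white, pencil from where it was at the start of the episode above 0.03 m).
It fails at once if the smaller lid is moved more than 20 mm (distance of lid_small_center from where it was at the start of the episode above 0.02 m).
It fails at once if the lid is forced on the jar with more than 150 N (contact force between lid and jar above 150 N).
It also fails if it takes over 64 s, if anything falls off the work surface, if the arm or the gripper's body presses on something with over 40 N, if the wrist force passes 120 N, or if a joint passes its speed limit or range.

## Working session

There is one attempt and no reset: what is moved stays moved. The work goes in short steps, Python scripts to look and compute and a tool call to move; the robot and the scene stay as the last step left them, time stands still between calls to the robot, and variables do not carry over. Pictures are saved under pics/ and viewed, at most 10 in all, crops included, and the job is handed in when it is done.

Besides the shell and the picture viewer there is one more tool, called after "Request:" as a command line: name --argument value ..., lists and objects as JSON in quotes. drive_tool: Moves the arm, as the interface text tells. Its arguments: {"type":"object","properties":{"commands":{"type":"array","items":{"type":"array","items":{"type":"array","items":{"type":"number"}}}},"force":{"type":"number"}},"required":["commands"]}

```bash
mkdir -p pics; ls; cat > h.py <<'E'
import numpy as np, cv2
from rig import robot
from scipy.spatial.transform import Rotation as R
np.set_printoptions(precision=4,suppress=True)
def grab(n,fn=None):
    d=robot.grab_frame(n)
    if fn: cv2.imwrite('pics/'+fn,cv2.cvtColor(d['frame'],cv2.COLOR_RGB2BGR))
    return d
def rot(d):
    a=np.array(d['attitude'],float)
    return a if a.shape==(3,3) else R.from_quat(a).as_matrix()
def ray(d,u,v,z):
    c=np.linalg.inv(d['mtx'])@[u,v,1]; w=rot(d)@[c[0],-c[1],-c[2]]; o=np.array(d['origin'])
    return o+w*(z-o[2])/w[2]
def proj(d,P):
    c=(np.atleast_2d(P)-d['origin'])@rot(d); c=c*[1,-1,-1]; p=c@np.array(d['mtx']).T
    return p[:,:2]/p[:,2:]
E
python3 - <<'E'
from h import *
a=[]
for n in ('scene','side','wrist'):
    d=grab(n,n+'0.png'); print(n,d['origin'],d['attitude'],d['mtx'],[k for k in d])
print(robot.get_state())
E
```

```text
pics
scene [-0.3408 -0.6047  0.7825] [ 0.4402 -0.2167 -0.3707  0.7886] [[447.3421   0.     252.4823]
 [  0.     447.3421 190.9019]
 [  0.       0.       1.    ]] ['frame', 'mtx', 'origin', 'attitude']
side [0.3248 1.0523 0.7497] [-0.0576  0.4695  0.8748 -0.1048] [[406.6361   0.     259.2346]
 [  0.     406.6361 189.1498]
 [  0.       0.       1.    ]] ['frame', 'mtx', 'origin', 'attitude']
wrist [0.6261 0.0727 0.3728] [-0.1437  0.0011  0.0002  0.9896] [[272.8693   0.     249.7134]
 [  0.     272.8693 197.0377]
 [  0.       0.       1.    ]] ['frame', 'mtx', 'origin', 'attitude']
{'time_s': 0.15, 'q': array([-0.1261,  0.2211,  1.5274,  0.    ,  1.3947, -0.1261]), 'qvel': array([ 0.0001, -0.0027, -0.0044, -0.0004,  0.0006,  0.0007]), 'joint_efforts': array([  0.0005, -49.7483, -38.9905,  -0.0002,   0.0071,  -0.0001]), 'tcp_pos': array([0.6245, 0.0001, 0.2444]), 'tool_rot': array([ 0.7071,  0.7071, -0.0005, -0.0006]), 'force': array([-0.0749, -0.314 ,  0.6993]), 'wrist_torque': array([ 0.0126, -0.0114, -0.0147]), 'finger_force': 0.0, 'grip_width': 0.08562828682546057}
```

View pics/scene0.png

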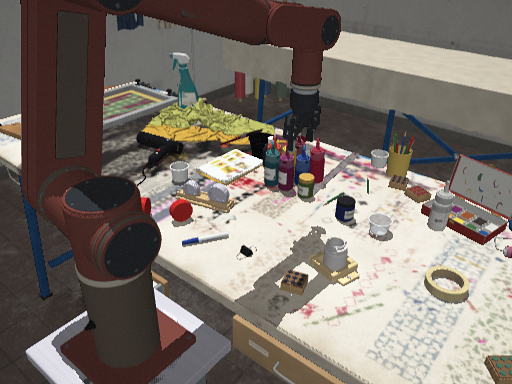

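View pics/side0.png

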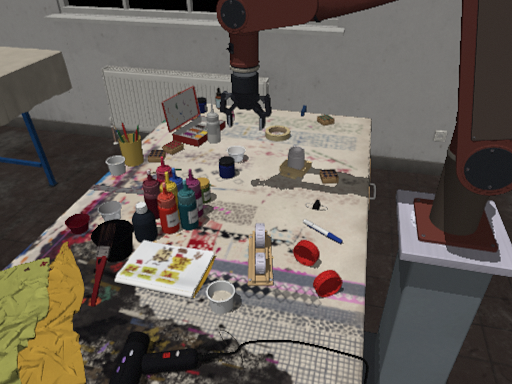

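View pics/wrist0.png

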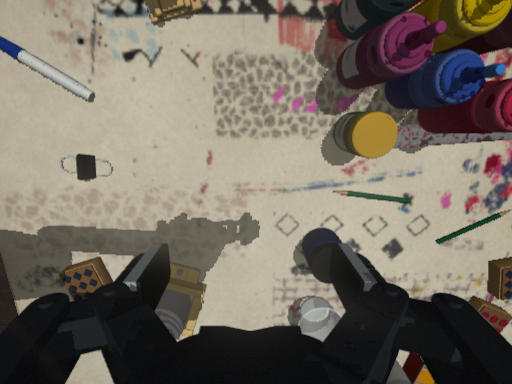

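```bash
python3 - <<'E'
from h import *
s=grab('scene');e=grab('side');w=grab('wrist')
print('rack',ray(s,207,198,0.015),ray(e,261,262,0.015)); print('lids',ray(s,192,187,.041),ray(s,219,193,.041),ray(e,260,235,.041),ray(e,261,263,.041))
print('jar',ray(s,338,240,.084),ray(e,296,150,.084),ray(w,172,320,.084)); 
for n,d,b in (('s',s,(150,150,400,300)),('e',e,(210,130,350,300))):
    f=d['frame'][b[1]:b[3],b[0]:b[2]]; k=3 if n=='s' else 3.5
    cv2.imwrite(f'pics/c{n}.png',cv2.cvtColor(cv2.resize(f,None,fx=k,fy=k,interpolation=3),cv2.COLOR_RGB2BGR))
a=cv2.imread('pics/cs.png');b=cv2.imread('pics/ce.png');print(a.shape,b.shape)
E
```

```text
rack [0.5188 0.2685 0.015 ] [0.5046 0.3048 0.015 ]
lids [0.5063 0.3222 0.041 ] [0.5357 0.2309 0.041 ] [0.5251 0.2311 0.041 ] [0.4974 0.3347 0.041 ]
jar [ 0.5138 -0.2054  0.084 ] [ 0.4991 -0.191   0.084 ] [ 0.5266 -0.177   0.084 ]
(450, 750, 3) (595, 490, 3)
```

View pics/cs.png

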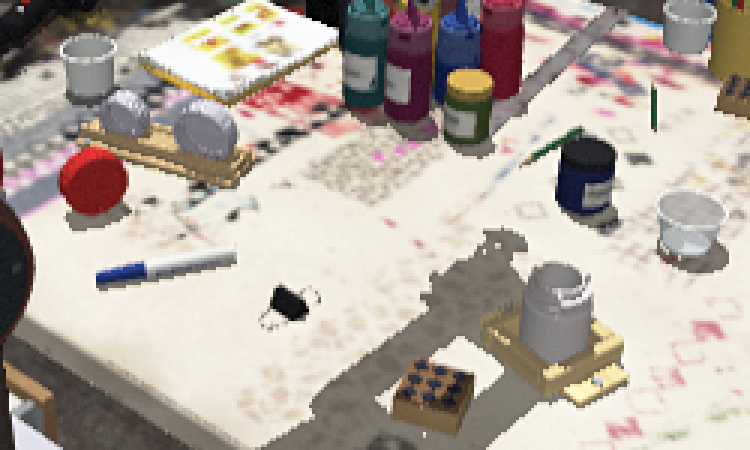

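Request:
drive_tool --commands '[[[0, 0, 0, 4, -2.5, 0, 0], [0, 0, 0, 8, -5, 0, 0], [0, 0, 0, 12, -7.5, 0, 0], [0, 0, 0, 15, -9.5, -3, 0], [0, 0, 0, 15, -9.5, -3, 0]]]'

```text
time_s: 0.8
tcp_pos: [0.5294, 0.1538, 0.2794]
tool_rot: [0.706, 0.709, 0.003, 0.001]
force: [1.4, -0.5, 0.1]
grip_width: 0.0854
finger_force: 0.0
```

```bash
python3 - <<'E'
from h import *
print(robot.get_state()['tcp_pos'],robot.get_state()['q'])
d=grab('wrist','w1.png'); print(d['origin'],d['attitude'])
np.savez('w1.npz',**d)
f=d['frame'][0:330,40:470]; cv2.imwrite('pics/w1c.png',cv2.cvtColor(cv2.resize(f,None,fx=1.8,fy=1.8,interpolation=3),cv2.COLOR_RGB2BGR))
E
```

```text
[0.5294 0.1538 0.2794] [0.1388 0.0186 1.6829 0.0015 1.4346 0.1341]
[0.5299 0.2262 0.408 ] [-0.1427 -0.0027  0.0019  0.9898]
```

View pics/w1c.png

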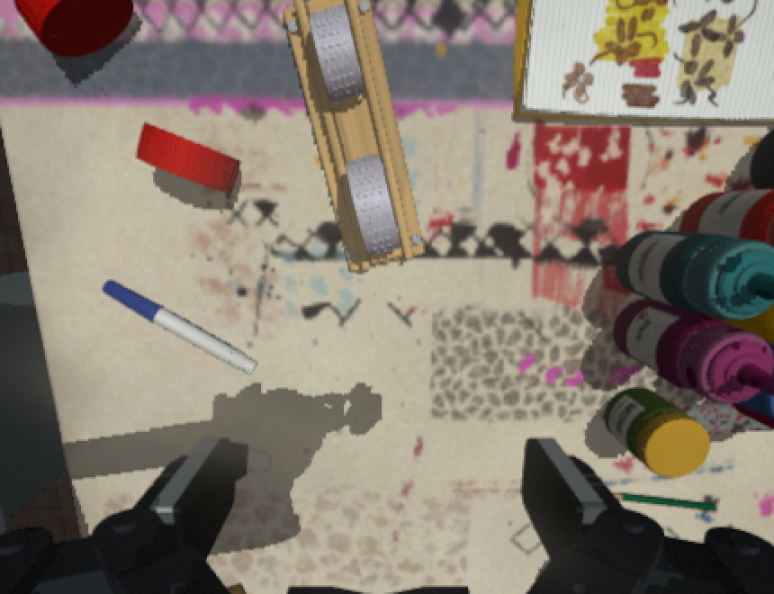

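```bash
cat > fit.py <<'E'
from h import *
from scipy.optimize import minimize
d=dict(np.load('w1.npz')); f=d['frame']
hsv=cv2.cvtColor(f,cv2.COLOR_RGB2HSV)
m=np.zeros(f.shape[:2],np.uint8)
quad=(np.array([[296,8],[362,0],[420,252],[352,268]])/1.8+[40,0]).astype(np.int32)
cv2.fillPoly(m,[quad],1)
m&=(hsv[...,1]<60).astype(np.uint8)
m=cv2.morphologyEx(m,cv2.MORPH_CLOSE,np.ones((3,3))); m=cv2.morphologyEx(m,cv2.MORPH_OPEN,np.ones((3,3)))
n,l,st,c=cv2.connectedComponentsWithStats(m); print(st,c)
def cyl(x,y,yaw,r,z=.041):
    t=np.linspace(0,2*np.pi,60); P=[]
    for a in (-.012,.012):
        P.append(np.c_[x+a*np.cos(yaw)-r*np.cos(t)*np.sin(yaw), y+a*np.sin(yaw)+r*np.cos(t)*np.cos(yaw), z+r*np.sin(t)])
    return np.vstack(P)
for i in range(1,n):
    if st[i,4]<200: continue
    M=(l==i).astype(np.uint8)
    r=.033 if c[i,1]>80 else .026
    def cost(p):
        h=cv2.convexHull((proj(d,cyl(*p,r,z=.041 if r>.03 else .034))*64).astype(np.float32)).astype(np.int32)
        k=np.zeros(m.shape,np.uint8); cv2.fillConvexPoly(k,h,1,shift=6)
        return float((k!=M).sum())
    g=ray(d,*c[i],.055)
    b=minimize(cost,[g[0],g[1],.28],method='Nelder-Mead',options=dict(initial_simplex=[[g[0],g[1],.2],[g[0]+.01,g[1],.28],[g[0],g[1]+.01,.28],[g[0]-.01,g[1]-.01,.35]]))
    print(r,b.x,b.fun,st[i,4])
for q in ((350,272),(424,252)): print(ray(d,q[0]/1.8+40,q[1]/1.8,.015))
E
python3 fit.py
```

```text
[[     0      0    512    384 194333]
 [   212      3     30     53   1103]
 [   240      3      3      3      9]
 [   232     86     31     56   1132]
 [   269    131      3      4     12]
 [   234    139      4      5     19]] [[255.7156 192.8954]
 [226.7189  28.9438]
 [241.       4.    ]
 [246.8304 113.3039]
 [270.     132.5   ]
 [235.4211 141.1053]]
0.026 [0.5036 0.3263 0.2459] 33.0 1103
0.033 [0.5283 0.2288 0.2393] 26.0 1132
[0.5101 0.1789 0.015 ]
[0.5684 0.1947 0.015 ]
```

```bash
cat >> h.py <<'E'
def toolR(yaw,tilt):
    """tool y = -(axis perpendicular to heading yaw); tilt>0: tool z leans outward along heading"""
    h=np.array([np.cos(yaw),np.sin(yaw),0]); k=np.array([0,0,1.])
    z=np.sin(tilt)*h-np.cos(tilt)*k; x=np.cos(tilt)*h+np.sin(tilt)*k
    return np.c_[x,np.cross(z,x),z]
def plan(p,Rt=None):
    s=robot.get_state(); R0=R.from_quat(s['tool_rot']).as_matrix()
    if Rt is None: Rt=R0
    rv=np.degrees(R.from_matrix(R0.T@Rt).as_rotvec()); t=100*R0.T@(np.array(p)-s['tcp_pos'])
    print('t=%.2f'%s['time_s'],s['tcp_pos'],'force',s['force'],'q',s['q']); print('  row:',rv.round(1),t.round(2))
E
python3 - <<'E'
from h import *
Rt=toolR(.245,-np.pi/4); print(Rt)
plan([.64,.257,.20],Rt)
E
```

```text
[[ 0.686   0.2426 -0.686 ]
 [ 0.1715 -0.9701 -0.1715]
 [-0.7071  0.     -0.7071]]
t=0.85 [0.5302 0.152  0.2778] force [-0.5316  0.1554 -0.9957] q [0.1361 0.0208 1.6836 0.0001 1.4326 0.1326]
  row: [ 30.  -38.3  71.9] [10.46 10.98  7.84]
```

```bash
python3 - <<'E'
from h import *
s=grab('scene'); b=ray(s,271.5,187,0); print(b)
for z in (.1,.12,.14,.16,.18): print(z,proj(s,[b+[.015,.01,z]]))
e=grab('side'); print(proj(e,[b]),proj(e,[b+[0,0,.15]]))
E
```

```text
[0.7299 0.1675 0.    ]
0.1 [[272.9366 158.576 ]]
0.12 [[273.1719 153.2039]]
0.14 [[273.4106 147.7564]]
0.16 [[273.6526 142.2318]]
0.18 [[273.8981 136.6285]]
[[198.217  221.7615]] [[193.6086 179.0925]]
```

Request:
drive_tool --commands '[[[3, -4, 7, 1.5, 1.5, 0, 0], [6, -8, 14.5, 3, 3, 0, 0], [9, -11.5, 21.6, 4.5, 4.5, 0, 0], [12, -15.3, 28.8, 6, 6, 0, 0], [15, -19.2, 36, 7.5, 7.5, 1, 0], [18, -23, 43, 9, 9, 2, 0], [21, -26.8, 50.3, 10, 10.5, 4, 0], [24, -30.6, 57.5, 10.5, 11, 6, 0], [27, -34.5, 64.7, 10.5, 11, 7, 0], [30, -38.3, 71.9, 10.5, 11, 7.8, 0], [30, -38.3, 71.9, 10.5, 11, 7.8, 0], [30, -38.3, 71.9, 10.5, 11, 7.8, 0]]]'

```text
time_s: 2.15
tcp_pos: [0.6403, 0.2531, 0.1943]
tool_rot: [0.916, 0.111, -0.384, 0.046]
force: [0.8, 0.3, 0.1]
grip_width: 0.0856
finger_force: 0.0
```

```bash
python3 - <<'E'
from h import *
Rt=toolR(.245,-np.pi/4)
c=np.array([.5285,.229,.041])
plan(c-.05*Rt[:,2],Rt); plan(c-.00*Rt[:,2],Rt)
E
```

```text
t=2.15 [0.6403 0.2531 0.1943] force [0.7596 0.3154 0.127 ] q [0.2567 1.1012 0.5177 0.0158 2.316  1.5911]
  row: [-0.2  0.5 -0.1] [ 2.87 -0.33 13.9 ]
t=2.15 [0.6403 0.2531 0.1943] force [0.7596 0.3154 0.127 ] q [0.2567 1.1012 0.5177 0.0158 2.316  1.5911]
  row: [-0.2  0.5 -0.1] [ 2.91 -0.31 18.9 ]
```

Request:
drive_tool --commands '[[[0, 0, 0, 1.5, 0, 4, 0], [0, 0, 0, 2.9, -0.3, 8, 0], [0, 0, 0, 2.9, -0.3, 11, 0], [0, 0, 0, 2.9, -0.3, 13.5, 0], [0, 0, 0, 2.9, -0.3, 13.5, 0], [0, 0, 0, 2.9, -0.3, 13.5, 0]]]'

```text
time_s: 2.75
tcp_pos: [0.5668, 0.2402, 0.0842]
tool_rot: [0.917, 0.112, -0.381, 0.046]
force: [-0.5, -0.5, 0.1]
grip_width: 0.0856
finger_force: 0.0
```

```bash
python3 - <<'E'
from h import *
Rt=toolR(.245,-np.pi/4)
c=np.array([.5285,.229,.041])
plan(c,Rt)
g=robot.get_state(); Rm=R.from_quat(g['tool_rot']).as_matrix(); print(Rm)
E
```

```text
t=2.75 [0.5668 0.2402 0.0842] force [-0.4866 -0.5301  0.0562] q [0.2647 0.9667 0.9496 0.0171 2.012  1.5923]
  row: [-0.1  0.1 -0. ] [0.25 0.16 5.87]
[[ 0.685   0.2413 -0.6874]
 [ 0.1709 -0.9704 -0.1703]
 [-0.7082 -0.0008 -0.706 ]]
```

Request:
drive_tool --commands '[[[0, 0, 0, 0.2, 0.1, 2, 0], [0, 0, 0, 0.2, 0.1, 4, 0], [0, 0, 0, 0.2, 0.1, 5.8, 0], [0, 0, 0, 0.2, 0.1, 5.8, 0], [0, 0, 0, 0.2, 0.1, 5.8, 0.6], [0, 0, 0, 0.2, 0.1, 5.8, 1], [0, 0, 0, 0.2, 0.1, 5.8, 1], [0, 0, 0, 0.2, 0.1, 5.8, 1], [0, 0, 0, 0.2, 0.1, 5.8, 1]]]' --force 40

```text
time_s: 3.65
tcp_pos: [0.5299, 0.2298, 0.0419]
tool_rot: [0.917, 0.111, -0.38, 0.046]
force: [3.0, 0.6, 6.8]
grip_width: 0.0642
finger_force: 44.7
```

```bash
python3 - <<'E'
from h import *
Rt=toolR(.245,-np.pi/4)
c=np.array([.5285,.229,.041])
plan(c,Rt)
E
```

```text
t=3.65 [0.5299 0.2298 0.0419] force [3.0442 0.6263 6.7628] q [0.2639 0.9293 1.1    0.0167 1.8979 1.5917]
  row: [-0.1  0.  -0.1] [-0.05  0.05  0.17]
```

Request:
drive_tool --commands '[[[0, 0, 0, 0, 0, 0, 0], [0, 0, 0, 0, 0, 0, 0], [0, 0, 0, 0, 0, 0.3, 0], [0, 0, 0, 0, 0, 0.6, 0], [0, 0, 0, 0, 0, 0.6, 0], [0, 0, 0, 0, 0, 0.6, 1], [0, 0, 0, 0, 0, 0.6, 1], [0, 0, 0, 0, 0, 0.6, 1], [0, 0, 0, 0, 0, 0.6, 1], [0, 0, 0, 0, 0, 0.6, 1]]]' --force 40

```text
time_s: 4.65
tcp_pos: [0.5236, 0.2283, 0.0354]
tool_rot: [0.916, 0.111, -0.382, 0.046]
force: [1.3, -0.1, 0.1]
grip_width: 0.0646
finger_force: 44.1
```

Request:
drive_tool --commands '[[[0, 0, 0, -1, 0, -1, 1], [0, 0, 0, -3, 0, -3, 1], [0, 0, 0, -5.5, 0, -5.5, 1], [0, 0, 0, -8, 0, -8, 1], [0, 0, 0, -10.5, 0, -10.5, 1], [0, 0, 0, -12, 0, -12, 1], [0, 0, 0, -12, 0, -12, 1], [0, 0, 0, -12, 0, -12, 1]]]'

```text
time_s: 5.45
tcp_pos: [0.5243, 0.2286, 0.2055]
tool_rot: [0.916, 0.111, -0.382, 0.046]
force: [0.3, -0.0, -0.9]
grip_width: 0.0647
finger_force: 44.1
```

```bash
python3 - <<'E'
from h import *
plan([.60,.08,.18],toolR(.15,np.pi/4))
s=robot.get_state(); print(s['grip_width'],s['finger_force'])
d=grab('side'); p=proj(d,[s['tcp_pos']])[0].astype(int); print(p)
f=d['frame'][p[1]-60:p[1]+60,p[0]-80:p[0]+80]; a=cv2.resize(f,None,fx=2.5,fy=2.5,interpolation=3)
d=grab('scene'); p=proj(d,[s['tcp_pos']])[0].astype(int); print(p)
f=d['frame'][p[1]-60:p[1]+60,p[0]-80:p[0]+80]; b=cv2.resize(f,None,fx=2.5,fy=2.5,interpolation=3)
cv2.imwrite('pics/lift.png',cv2.cvtColor(np.hstack([a,b]),cv2.COLOR_RGB2BGR))
E
```

```text
t=5.45 [0.5243 0.2286 0.2055] force [ 0.3316 -0.0197 -0.8575] q [0.2642 0.7321 1.0889 0.0186 2.1095 1.5961]
  row: [ 0.  90.1  5.8] [ 4.48 16.24 -0.89]
0.06470968694496111 44.1403980657924
[260 183]
[215 147]
```

View pics/lift.png

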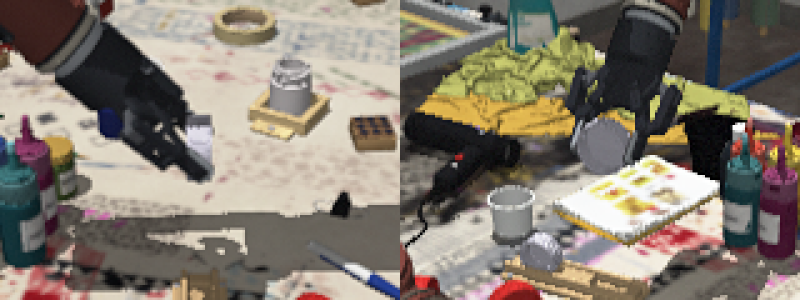

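Request:
drive_tool --commands '[[[0, 8, 0.5, 0.5, 1.5, 0, 1], [0, 16, 1, 1, 3, 0, 1], [0, 24, 1.5, 1.5, 5, 0, 1], [0, 32, 2, 2, 7, 0, 1], [0, 40, 2.5, 2.5, 9, 0, 1], [0, 48, 3, 3, 11, 0, 1], [0, 56, 3.5, 3.5, 13, -0.5, 1], [0, 64, 4, 4, 15, -0.9, 1], [0, 72, 4.5, 4.5, 16.2, -0.9, 1], [0, 80, 5, 4.5, 16.2, -0.9, 1], [0, 88, 5.8, 4.5, 16.2, -0.9, 1], [0, 90, 5.8, 4.5, 16.2, -0.9, 1]]]'

```text
time_s: 6.75
tcp_pos: [0.5948, 0.0801, 0.173]
tool_rot: [0.923, 0.069, 0.377, -0.029]
force: [-0.5, 0.6, -1.0]
grip_width: 0.0643
finger_force: 44.3
```

Request:
drive_tool --commands '[[[0, 0, 0, 0, 0, 0, 1], [0, 0, 0, 0, 0, 0, 1], [0, 0, 0, 0, 0, 0, 1]]]'

```text
time_s: 7.05
tcp_pos: [0.6008, 0.0804, 0.18]
tool_rot: [0.922, 0.07, 0.38, -0.028]
force: [0.0, -1.4, -0.7]
grip_width: 0.0646
finger_force: 44.3
```

```bash
python3 - <<'E'
from h import *
plan([.60,.08,.05],toolR(.15,np.pi/4))
s=robot.get_state();print(R.from_quat(s['tool_rot']).as_matrix(),s['finger_force'],s['grip_width'])
E
```

```text
t=7.05 [0.6008 0.0804 0.18  ] force [ 0.0105 -1.4254 -0.6746] q [-0.085  -0.2053  2.2726  0.5034  0.3472  0.9233]
  row: [-0.   0.2  0.1] [-9.22  0.02  9.17]
[[ 0.7018  0.1504  0.6963]
 [ 0.1073 -0.9886  0.1054]
 [ 0.7043  0.0008 -0.71  ]] 44.28296525962651 0.06455441385697124
```

Request:
drive_tool --commands '[[[0, 0, 0, -2.5, 0, 2.5, 1], [0, 0, 0, -5, 0, 5, 1], [0, 0, 0, -7.5, 0, 7.5, 1], [0, 0, 0, -9.5, 0, 9.5, 1], [0, 0, 0, -10.2, 0, 10.2, 1], [0, 0, 0, -10.5, 0, 10.5, 1], [0, 0, 0, -10.8, 0, 10.8, 1], [0, 0, 0, -10.8, 0, 10.8, 1]]]'

```text
time_s: 7.85
tcp_pos: [0.6002, 0.0789, 0.0249]
tool_rot: [0.921, 0.07, 0.381, -0.03]
force: [-0.3, 0.4, 0.0]
grip_width: 0.0646
finger_force: 44.3
```

Request:
drive_tool --commands '[[[0, 0, 0, -0.15, 0, 0.15, 1], [0, 0, 0, -0.3, 0, 0.3, 1], [0, 0, 0, -0.4, 0, 0.4, 1], [0, 0, 0, -0.4, 0, 0.4, 1]]]'

```text
time_s: 8.25
tcp_pos: [0.5997, 0.079, 0.0205]
tool_rot: [0.921, 0.07, 0.382, -0.03]
force: [1.3, -0.3, -1.7]
grip_width: 0.0642
finger_force: 44.3
```

Request:
drive_tool --commands '[[[0, 0, 0, -0.15, 0, 0.15, 1], [0, 0, 0, -0.3, 0, 0.3, 1], [0, 0, 0, -0.45, 0, 0.45, 1], [0, 0, 0, -0.45, 0, 0.45, 1]]]'

```text
time_s: 8.65
tcp_pos: [0.5987, 0.0789, 0.013]
tool_rot: [0.922, 0.07, 0.381, -0.03]
force: [-0.7, 0.1, -0.4]
grip_width: 0.0644
finger_force: 44.3
```

Request:
drive_tool --commands '[[[0, 0, 0, -0.1, 0, 0.1, 1], [0, 0, 0, -0.2, 0, 0.2, 1], [0, 0, 0, -0.2, 0, 0.2, 1]]]'

```text
time_s: 8.95
tcp_pos: [0.5993, 0.0789, 0.0112]
tool_rot: [0.921, 0.07, 0.382, -0.03]
force: [-8.6, -0.8, 9.2]
grip_width: 0.0645
finger_force: 50.4
```

Request:
drive_tool --commands '[[[0, 0, 0, 0, 0, 0, 0.7], [0, 0, 0, 0, 0, 0, 0.3], [0, 0, 0, 0, 0, 0, 0], [0, 0, 0, 0, 0, 0, 0], [0, 0, 0, 0, 0, 0, 0], [0, 0, 0, 0, 0, -3, 0], [0, 0, 0, 0, 0, -7, 0], [0, 0, 0, 0, 0, -12, 0], [0, 0, 0, 0, 0, -16, 0], [0, 0, 0, 0, 0, -18, 0]]]'

```text
time_s: 9.95
tcp_pos: [0.5247, 0.0745, 0.0963]
tool_rot: [0.919, 0.075, 0.386, -0.04]
force: [0.9, 0.6, 0.0]
grip_width: 0.0852
finger_force: 0.0
```

```bash
python3 - <<'E'
from h import *
plan([.53,.04,.20],toolR(0,0.0))
E
```

```text
t=9.95 [0.5247 0.0745 0.0963] force [0.8629 0.6053 0.0455] q [-0.1552 -0.2339  2.5009  1.1579  0.2626  0.2059]
  row: [ -4.7 -45.4   8.8] [ 7.41  3.32 -7.33]
```

Request:
drive_tool --commands '[[[-0.5, -5, 1, 3, 0, -3, 0], [-1, -12, 2, 5, 0, -5, 0], [-1.5, -20, 3, 5, 0, -7, 0], [-2, -28, 5, 5, 0, -7, 0], [-3, -36, 7, 5, 0, -7, 0], [-4.7, -45, 9, 4.5, 0, -7, 0], [-4.7, -45, 9, 4.5, 0, -7, 0], [-4.7, -45, 9, 4.5, 0, -7, 0], [-4.7, -45, 9, 4.5, 0, -7, 0]]]'

```text
time_s: 10.85
tcp_pos: [0.5089, 0.0706, 0.1762]
tool_rot: [1.0, -0.001, 0.002, -0.001]
force: [-0.1, 0.6, -0.2]
grip_width: 0.0848
finger_force: 0.0
```

```bash
python3 - <<'E'
from h import *
plan([.50,.078,.16],toolR(0,0.0))
d=grab('wrist','w2.png'); np.savez('w2.npz',**d); p=proj(d,[[.593,.078,.024]])[0]; print(p,d['origin'])
x,y=np.clip(p,[100,75],[412,309]).astype(int)
cv2.imwrite('pics/w2c.png',cv2.cvtColor(cv2.resize(d['frame'][y-75:y+75,x-100:x+100],None,fx=4,fy=4,interpolation=2),cv2.COLOR_RGB2BGR)); print(x-100,y-75)
E
```

```text
t=10.85 [0.5089 0.0706 0.1762] force [-0.0952  0.6356 -0.1528] q [-0.0169  0.0114  1.8883  0.0017  1.2372  1.5563]
  row: [-0.1 -0.3 -0.2] [-0.9  -0.74  1.62]
[242.3133 105.6775] [0.5821 0.0704 0.305 ]
142 30
```

View pics/w2c.png

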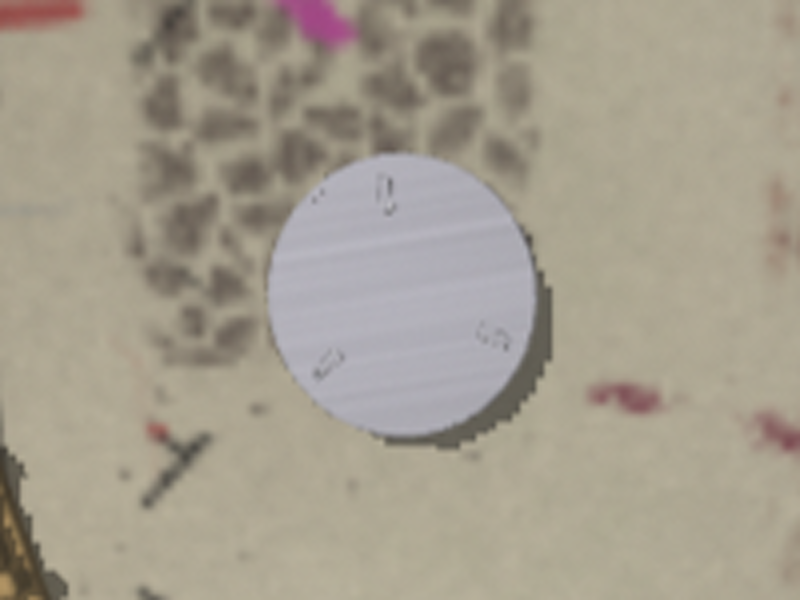

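Request:
drive_tool --commands '[[[0, 0, 0, -2, 5, 0, 0], [0, 0, 0, -4, 10, 0, 0], [0, 0, 0, -6, 15, 0, 0], [0, 0, 0, -7, 20, 0, 0], [0, 0, 0, -8, 24, 1, 0], [0, 0, 0, -8, 26, 2.5, 0], [0, 0, 0, -8, 26, 2.5, 0], [0, 0, 0, -8, 26, 2.5, 0]]]'

```text
time_s: 11.7
tcp_pos: [0.4255, -0.1891, 0.1508]
tool_rot: [1.0, -0.002, 0.005, -0.001]
force: [1.1, 0.2, -0.6]
grip_width: 0.0854
finger_force: 0.0
```

```bash
python3 - <<'E'
from h import *
d=grab('wrist','w3.png'); np.savez('w3.npz',**d); print(d['origin'])
x,y=np.clip(proj(d,[[.51,-.19,.084]])[0],[80,60],[432,324]).astype(int); print(x-80,y-60)
f=cv2.resize(d['frame'][y-60:y+60,x-80:x+80],None,fx=5,fy=5,interpolation=2)
g=cv2.cvtColor(f,cv2.COLOR_RGB2LAB); g[...,0]=cv2.createCLAHE(2,(4,4)).apply(g[...,0])
cv2.imwrite('pics/w3c.png',cv2.cvtColor(g,cv2.COLOR_LAB2BGR))
w=dict(np.load('w2.npz')); o=np.array([142,30])
c=ray(w,*(np.array([402,295])/4+o),.024); print('lid',c)
P=[ray(w,*(np.array(q)/4+o),.024) for q in ((386,195),(328,363),(494,336))]
print(np.mean(P,0),[np.degrees(np.arctan2(*(p-c)[1::-1]))%120 for p in P],[np.linalg.norm(p-c) for p in P])
E
```

```text
[ 0.4981 -0.1895  0.28  ]
171 40
lid [0.5948 0.0778 0.024 ]
[0.5938 0.0776 0.024 ] [np.float64(9.01247009895631), np.float64(10.68814241769104), np.float64(6.885489607553595)] [np.float64(0.022844716483993558), np.float64(0.02442091007451173), np.float64(0.024533385245291212)]
```

View pics/w3c.png

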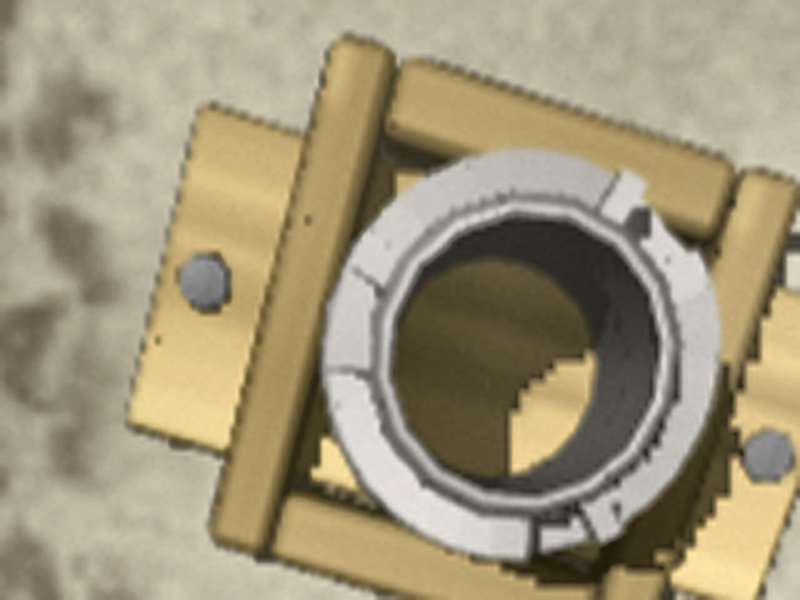

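```bash
python3 - <<'E'
from h import *
d=dict(np.load('w3.npz')); o=np.array([171,40]); k=5
r=lambda q,z: ray(d,*(np.array(q)/k+o),z)
# rim outer edge left/right/top/bottom
E=[r(q,.084) for q in ((375,350),(681,352),(525,198),(524,508))]
print(np.array(E)); c=np.array([(E[0][0]+E[1][0])/2,(E[2][1]+E[3][1])/2]); print('c',c)
for q in ((362,275),(345,371),(605,205),(632,180),(640,225),(650,230),(700,255),(532,540),(600,530),(590,545)):
    print(q,[ '%.1f/%.1f'%(np.degrees(np.arctan2(*(r(q,z)[:2]-c)[::-1])),1e3*np.linalg.norm(r(q,z)[:2]-c)) for z in (.081,.076,.070)])
P=proj(d,[[c[0]+.0275*np.cos(a),c[1]+.0275*np.sin(a),.076] for a in np.radians(np.arange(0,360,30))]); print(((P-o)*k).round())
# unroll the ring for analysis
f=d['frame']; th=np.radians(np.arange(0,360,.75)); U=[]
for rr,z in [(x,.0815) for x in np.linspace(.020,.0275,16)]+[(.0275,x) for x in np.linspace(.0815,.063,24)]+[(x,.063) for x in np.linspace(.0275,.030,6)]:
    p=proj(d,np.c_[c[0]+rr*np.cos(th),c[1]+rr*np.sin(th),0*th+z]).astype(np.float32)
    U.append(cv2.remap(f,p[None,:,0],p[None,:,1],cv2.INTER_LINEAR)[0])
U=cv2.resize(np.array(U),(720,46*8),interpolation=0)
for a in range(0,360,30): cv2.putText(U,str(a),(2*a,12),0,.4,(255,0,0)); cv2.line(U,(2*a,14),(2*a,24),(255,0,0),1)
s=grab('scene'); b=cv2.resize(s['frame'][225:275,315:365],None,fx=4,fy=4,interpolation=2)
e=grab('side'); b2=cv2.resize(e['frame'][140:190,270:320],None,fx=4,fy=4,interpolation=2)
im=np.zeros((570,720,3),np.uint8); im[:368]=U; im[370:570,:200]=b; im[370:570,210:410]=b2
cv2.imwrite('pics/un.png',cv2.cvtColor(im,cv2.COLOR_RGB2BGR))
E
```

```text
[[ 0.5038 -0.1865  0.084 ]
 [ 0.5033 -0.2284  0.084 ]
 [ 0.5229 -0.2066  0.084 ]
 [ 0.4824 -0.2074  0.084 ]]
c [ 0.5036 -0.207 ]
(362, 275) ['65.5/24.4', '64.8/24.7', '64.0/25.0']
(345, 371) ['95.7/24.9', '95.5/25.0', '95.2/25.2']
(605, 205) ['-29.6/21.7', '-30.4/22.6', '-31.3/23.6']
(632, 180) ['-33.0/26.2', '-33.6/27.2', '-34.3/28.4']
(640, 225) ['-43.7/22.5', '-44.2/23.5', '-44.8/24.7']
(650, 230) ['-47.2/23.1', '-47.7/24.1', '-48.2/25.3']
(700, 255) ['-62.5/27.0', '-62.7/28.1', '-62.8/29.5']
(532, 540) ['-175.8/26.0', '-174.8/26.5', '-173.7/27.2']
(600, 530) ['-154.6/27.2', '-153.7/27.9', '-152.6/28.8']
(590, 545) ['-158.9/28.6', '-158.0/29.3', '-157.0/30.2']
[[524. 142.]
 [423. 172.]
 [351. 250.]
 [327. 354.]
 [354. 453.]
 [423. 523.]
 [516. 547.]
 [610. 522.]
 [682. 451.]
 [713. 352.]
 [692. 249.]
 [623. 171.]]
```

View pics/un.png

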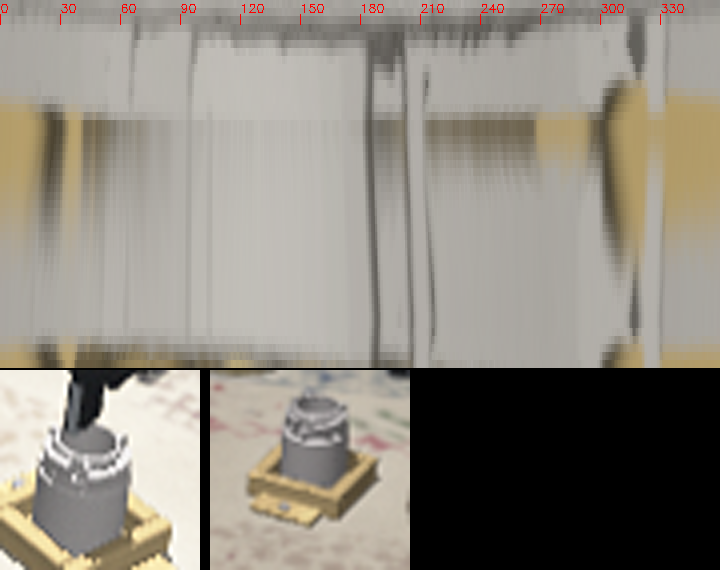

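```bash
python3 - <<'E'
from h import *
plan([.5945,.0777,.08],toolR(np.radians(35),0.0))
E
```

```text
t=11.85 [ 0.4268 -0.1885  0.1517] force [ 0.2249  0.7214 -0.0533] q [-0.5898 -0.0806  2.0272  0.0073  1.1874  0.9802]
  row: [  0.1  -0.6 -35.1] [ 16.64 -26.64   7.38]
```

Request:
drive_tool --commands '[[[0, 0, -5, 2.7, -4.2, 0, 0], [0, 0, -12, 5.4, -8.4, 0, 0], [0, 0, -20, 8.1, -12.6, 0, 0], [0, 0, -28, 10.8, -16.8, 1, 0], [0, 0, -35, 13.5, -21, 3, 0], [0, -0.5, -35, 16, -25, 5, 0], [0, -0.5, -35, 16.6, -26.6, 6.5, 0], [0, -0.5, -35, 16.6, -26.6, 7.4, 0], [0, -0.5, -35, 16.6, -26.6, 7.4, 0], [0, -0.5, -35, 16.6, -26.6, 7.4, 0]]]'

```text
time_s: 12.85
tcp_pos: [0.5938, 0.076, 0.0796]
tool_rot: [0.954, 0.299, 0.0, 0.001]
force: [1.0, 0.5, 0.8]
grip_width: 0.0856
finger_force: 0.0
```

```bash
python3 - <<'E'
from h import *
plan([.5945,.0777,.011],toolR(np.radians(35),0.0))
E
```

```text
t=12.85 [0.5938 0.076  0.0796] force [1.0439 0.5319 0.8027] q [-0.0039  0.3288  1.7258 -0.0011  1.0865  0.9594]
  row: [ 0.1  0.  -0.2] [ 0.16 -0.11  6.86]
```

Request:
drive_tool --commands '[[[0, 0, 0, 0.15, -0.1, 3, 0], [0, 0, 0, 0.15, -0.1, 5.5, 0], [0, 0, 0, 0.15, -0.1, 6.8, 0], [0, 0, 0, 0.15, -0.1, 6.8, 0], [0, 0, 0, 0.15, -0.1, 6.8, 0.5], [0, 0, 0, 0.15, -0.1, 6.8, 1], [0, 0, 0, 0.15, -0.1, 6.8, 1], [0, 0, 0, 0.15, -0.1, 6.8, 1], [0, 0, 0, 0.15, -0.1, 6.8, 1]]]' --force 35

```text
time_s: 13.75
tcp_pos: [0.5965, 0.0775, 0.0132]
tool_rot: [0.954, 0.299, 0.002, 0.001]
force: [-0.4, -1.1, 5.9]
grip_width: 0.0643
finger_force: 39.3
```

```bash
python3 - <<'E'
from h import *
Rt=toolR(np.radians(64),0.0)
plan([.5945,.0777,.19],toolR(np.radians(35),0.0))
print(robot.get_state()['grip_width'])
E
```

```text
t=13.75 [0.5965 0.0775 0.0132] force [-0.3687 -1.1111  5.9415] q [-0.0013  0.4316  1.7375 -0.0012  0.9687  0.9627]
  row: [ 0.2 -0.1 -0.2] [ -0.11  -0.08 -17.68]
0.06427874597096447
```

Request:
drive_tool --commands '[[[0, 0, 0, 0, 0, -2, 1], [0, 0, 0, 0, 0, -6, 1], [0, 0, 0, 0, 0, -11, 1], [0, 0, 0, 0, 0, -15, 1], [0, 0, 0, 0, 0, -16, 1], [0, 0, 0, 0, 0, -16, 1]]]'

```text
time_s: 14.35
tcp_pos: [0.5965, 0.0779, 0.1742]
tool_rot: [0.954, 0.299, 0.003, 0.001]
force: [-0.5, 0.1, -1.1]
grip_width: 0.0647
finger_force: 39.2
```

```bash
python3 - <<'E'
from h import *
d=dict(np.load('w3.npz')); o=np.array([171,40]); k=5
r=lambda q,z: ray(d,*(np.array(q)/k+o),z)
E=[r(q,.063) for q in ((323,350),(720,350),(522,148),(522,560))]; print(np.array(E)); c=[(E[2][0]+E[3][0])/2,(E[0][1]+E[1][1])/2]; print('c',c)
# fit silhouette circle: non-wood, low saturation pixels in jar region
hsv=cv2.cvtColor(d['frame'],cv2.COLOR_RGB2HSV)
R64=toolR(np.radians(64),0.0)
plan(np.r_[.5036,-.207,.15]+.0008*R64[:,0],R64)
print(robot.get_state()['grip_width'],robot.get_state()['finger_force'])
E
```

```text
[[ 0.5044 -0.1783  0.063 ]
 [ 0.5041 -0.2385  0.063 ]
 [ 0.5324 -0.2079  0.063 ]
 [ 0.4727 -0.2092  0.063 ]]
c [np.float64(0.5025215833970732), np.float64(-0.2084069142526977)]
t=14.35 [0.5965 0.0779 0.1742] force [-0.4564  0.1382 -1.1009] q [-0.0008  0.2196  1.6647 -0.0008  1.2513  0.9626]
  row: [  0.3  -0.2 -29.2] [-23.83  18.04   2.39]
0.06465037706331402 39.20508557930589
```

Request:
drive_tool --commands '[[[0, 0, -3, -3, 2.3, 0, 1], [0, 0, -7, -7, 5.2, 0, 1], [0, 0, -11, -11, 8.2, 0, 1], [0, 0, -16, -15, 11.2, 0, 1], [0, 0, -21, -18.5, 14, 0, 1], [0, 0, -26, -22, 16.6, 0, 1], [0.3, -0.2, -29, -23.9, 18.1, 1, 1], [0.3, -0.2, -29, -23.9, 18.1, 2.4, 1], [0.3, -0.2, -29, -23.9, 18.1, 2.4, 1], [0.3, -0.2, -29, -23.9, 18.1, 2.4, 1]]]'

```text
time_s: 15.35
tcp_pos: [0.501, -0.2057, 0.1454]
tool_rot: [0.849, 0.528, -0.003, -0.003]
force: [1.2, 0.6, -0.4]
grip_width: 0.0645
finger_force: 39.2
```

```bash
python3 - <<'E'
from h import *
R64=toolR(np.radians(64),0.0)
plan(np.r_[.503,-.2078,.10]+.0008*R64[:,0],R64)
s=robot.get_state();print(s['finger_force'],R.from_quat(s['tool_rot']).as_matrix()[:,2])
E
```

```text
t=15.35 [ 0.501  -0.2057  0.1454] force [ 1.1813  0.6069 -0.4014] q [-0.5337  0.1239  1.8319 -0.0027  1.1946 -0.0755]
  row: [-0.5  0.1 -0.2] [-0.01  0.32  4.53]
39.16820174083114 [-0.009   0.0023 -1.    ]
```

Request:
drive_tool --commands '[[[-0.5, 0, 0, 0, 0.2, 1.5, 1], [-0.5, 0, 0, 0, 0.2, 3, 1], [-0.5, 0, 0, 0, 0.2, 4.3, 1], [-0.5, 0, 0, 0, 0.2, 4.3, 1], [-0.5, 0, 0, 0, 0.2, 4.3, 1]]]'

```text
time_s: 15.85
tcp_pos: [0.5032, -0.2076, 0.1038]
tool_rot: [0.849, 0.529, -0.0, 0.002]
force: [0.3, -0.6, -0.2]
grip_width: 0.0648
finger_force: 39.2
```

```bash
python3 - <<'E'
from h import *
R64=toolR(np.radians(64),0.0)
plan(np.r_[.503,-.2078,.092]+.0008*R64[:,0],R64)
E
```

```text
t=15.85 [ 0.5032 -0.2076  0.1038] force [ 0.3421 -0.5881 -0.186 ] q [-0.5348  0.176   1.8602 -0.0026  1.1031 -0.077 ]
  row: [ 0.1  0.1 -0.2] [ 0.06 -0.01  1.18]
```

Request:
drive_tool --commands '[[[0, 0, 0, 0.05, 0, 0.4, 1], [0, 0, 0, 0.05, 0, 0.7, 1], [0, 0, 0, 0.05, 0, 0.9, 1], [0, 0, 0, 0.05, 0, 0.9, 1]]]'

```text
time_s: 16.25
tcp_pos: [0.5035, -0.2077, 0.0951]
tool_rot: [0.849, 0.528, -0.0, 0.002]
force: [-0.2, 0.3, 0.0]
grip_width: 0.0649
finger_force: 39.2
```

Request:
drive_tool --commands '[[[0, 0, 0, 0, 0, 0.15, 1], [0, 0, 0, 0, 0, 0.3, 1], [0, 0, 0, 0, 0, 0.3, 1]]]'

```text
time_s: 16.55
tcp_pos: [0.5035, -0.2076, 0.092]
tool_rot: [0.849, 0.528, -0.0, 0.002]
force: [-0.5, 0.3, 0.2]
grip_width: 0.0645
finger_force: 39.2
```

Request:
drive_tool --commands '[[[0, 0, 0, 0, 0, 0.1, 1], [0, 0, 0, 0, 0, 0.2, 1], [0, 0, 0, 0, 0, 0.2, 1]]]'

```text
time_s: 16.85
tcp_pos: [0.5037, -0.2077, 0.0914]
tool_rot: [0.849, 0.529, -0.0, 0.002]
force: [-3.5, 3.4, 9.3]
grip_width: 0.0645
finger_force: 40.1
```

Request:
drive_tool --commands '[[[0, 0, 0, 0, 0, 0.1, 1], [0, 0, 0, 0, 0, 0.15, 1], [0, 0, 0, 0, 0, 0.15, 1]]]'

```text
time_s: 17.15
tcp_pos: [0.5038, -0.2077, 0.0911]
tool_rot: [0.849, 0.529, -0.0, 0.002]
force: [-7.3, 4.8, 18.6]
grip_width: 0.0646
finger_force: 41.1
```

Request:
drive_tool --commands '[[[0, 0, 0, 0, 0, -0.2, 1], [0, 0, -5, 0, 0, -0.23, 1], [0, 0, -10, 0, 0, -0.26, 1], [0, 0, -15, 0, 0, -0.28, 1], [0, 0, -20, 0, 0, -0.31, 1], [0, 0, -24, 0, 0, -0.33, 1], [0, 0, -24, 0, 0, -0.33, 1]]]'

```text
time_s: 17.85
tcp_pos: [0.5034, -0.2075, 0.0919]
tool_rot: [0.72, 0.694, -0.001, 0.002]
force: [-2.5, 1.5, 1.6]
grip_width: 0.0647
finger_force: 39.4
```

Request:
drive_tool --commands '[[[0, 0, -4, 0, 0, 0.08, 1], [0, 0, -8, 0, 0, 0.1, 1], [0, 0, -8, 0, 0, 0.1, 1]]]'

```text
time_s: 18.15
tcp_pos: [0.5033, -0.2072, 0.0913]
tool_rot: [0.67, 0.742, -0.001, 0.001]
force: [-4.2, 3.1, 5.4]
grip_width: 0.0645
finger_force: 39.8
```

Request:
drive_tool --commands '[[[0, 0, -3, 0, 0, 0.03, 1], [0, 0, -5, 0, 0, 0.05, 1], [0, 0, -5, 0, 0, 0.05, 1]]]'

```text
time_s: 18.45
tcp_pos: [0.5029, -0.2059, 0.0903]
tool_rot: [0.638, 0.77, -0.0, 0.0]
force: [-1.9, 8.1, 4.3]
grip_width: 0.0647
finger_force: 39.6
```

Request:
drive_tool --commands '[[[0, 0, -2, 0, 0, 0.05, 1], [0, 0, -4, 0, 0, 0.1, 1], [0, 0, -4, 0, 0, 0.1, 1]]]'

```text
time_s: 18.75
tcp_pos: [0.5027, -0.2062, 0.0897]
tool_rot: [0.611, 0.792, -0.0, -0.0]
force: [-6.2, 7.5, 8.1]
grip_width: 0.0644
finger_force: 39.7
```

```bash
python3 - <<'E'
from h import *
s=robot.get_state(); print(s['tcp_pos'],s['force'],s['wrist_torque'],R.from_quat(s['tool_rot']).as_matrix())
E
```

```text
[ 0.5027 -0.2062  0.0897] [-6.2068  7.4698  8.1255] [ 1.1658  1.1095 -0.6453] [[-0.2531  0.9674 -0.0007]
 [ 0.9674  0.2531 -0.0007]
 [-0.0005 -0.0008 -1.    ]]
```

```bash
python3 - <<'E'
from h import *
np.savez('pre.npz',a=grab('side')['frame'],b=grab('scene')['frame'])
E
```

Request:
drive_tool --commands '[[[0, 0, 0, 0, 0, 0, 0.6], [0, 0, 0, 0, 0, 0, 0.3], [0, 0, 0, 0, 0, 0, 0.3], [0, 0, 0, 0, 0, 0, 0.3]]]'

```text
time_s: 19.25
tcp_pos: [0.5026, -0.2062, 0.0896]
tool_rot: [0.612, 0.791, -0.0, -0.0]
force: [-6.4, 7.1, 8.8]
grip_width: 0.0642
finger_force: 39.7
```

```bash
python3 - <<'E'
from h import *
s=robot.get_state(); print(s['tcp_pos'],s['force'],s['grip_width'])
a,b=grab('side'),grab('scene')
z=np.load('pre.npz'); o=[]
for d,k in ((a,'a'),(b,'b')):
    p=proj(d,[[.503,-.2075,.085]])[0].astype(int); print(k,p,proj(d,[[.503,-.2075,.075]])[0])
    for f in (z[k],d['frame']):
        o.append(cv2.resize(f[p[1]-30:p[1]+30,p[0]-40:p[0]+40],None,fx=5,fy=5,interpolation=0))
im=np.vstack([np.hstack(o[:2]),np.hstack(o[2:])]); cv2.imwrite('pics/rel.png',cv2.cvtColor(im,cv2.COLOR_RGB2BGR))
E
```

```text
[ 0.5026 -0.2062  0.0896] [-6.3982  7.1392  8.7684] 0.06422350803127673
a [295 147] [295.5609 149.9944]
b [336 242] [336.2087 245.1156]
```

View pics/rel.png

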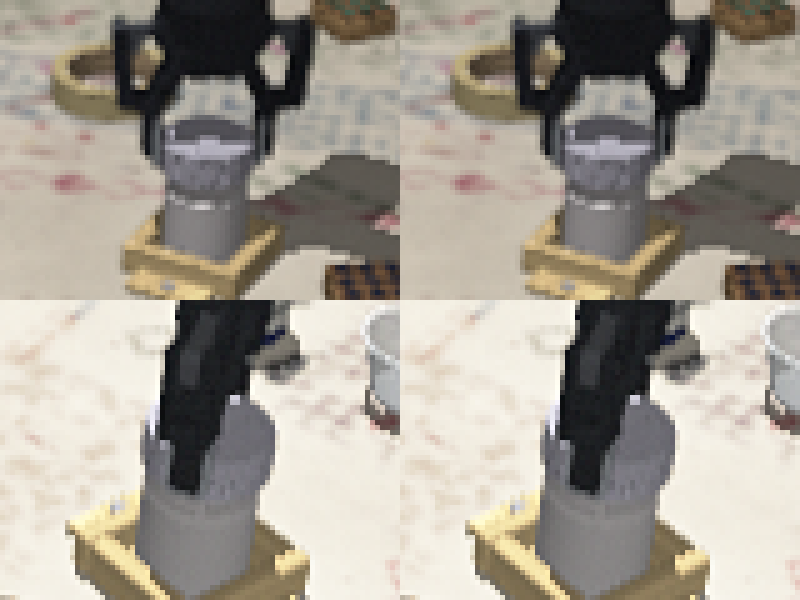

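Request:
drive_tool --commands '[[[0, 0, 0, 0, 0, 0, 0.12], [0, 0, 0, 0, 0, 0, 0.12], [0, 0, 0, 0, 0, 0, 0.12], [0, 0, 0, 0, 0, 0, 0.12]]]'

```text
time_s: 19.75
tcp_pos: [0.5038, -0.208, 0.0896]
tool_rot: [0.61, 0.792, -0.001, 0.002]
force: [-0.8, 0.2, -0.2]
grip_width: 0.0752
finger_force: 0.0
```

```bash
cat > chk.py <<'E'
from h import *
s=robot.get_state(); print('t',s['time_s'],s['tcp_pos'],s['force'],s['grip_width'])
z=np.load('pre.npz')
for n,k in (('side','a'),('scene','b')):
    d=grab(n); p=proj(d,[[.503,-.2075,.075]])[0].astype(int)
    A=cv2.cvtColor(z[k],cv2.COLOR_RGB2GRAY)[p[1]-14:p[1]+40,p[0]-6:p[0]+6].astype(int).mean(1)
    B=cv2.cvtColor(d['frame'],cv2.COLOR_RGB2GRAY)[p[1]-14:p[1]+40,p[0]-6:p[0]+6].astype(int).mean(1)
    print(n,A[:36].round().astype(int)); print('  now',B[:36].round().astype(int))
E
python3 chk.py
```

```text
t 19.75 [ 0.5038 -0.208   0.0896] [-0.8387  0.1625 -0.2143] 0.07518476349874542
side [150 148 155 163 165 134  86  84  87  99 145 181 172 144 109 110 115 115
 109  99  94 102 132 148 123 124 124 124 124 124 123 123 130 146 154 149]
  now [152 149 155 162 168 166 153 111  80  80  81 130 182 178 167 143 112 115
 114 110 105 100 101 115 122 124 124 124 124 124 123 122 130 146 154 149]
scene [ 32  34  38  37  40  39  42  43  46  52  58  64  64  68  71  71  71  71
  77 100 118 126 125 126 134 135 133 130 132 132 132 132 132 132 132 132]
  now [ 30  30  37  49  45  35  38  39  44  47  53  61  64  65  66  65  67  68
  70  88 110 121 124 127 133 135 132 132 131 132 132 132 132 132 132 132]
```

Request:
drive_tool --commands '[[[0, 0, 0, 0, 0, 0.4, 0.12], [0, 0, 0, 0, 0, 0.6, 0.12], [0, 0, 0, 0, 0, 0.6, 0.12], [0, 0, 0, 0, 0, 0.6, 1], [0, 0, 0, 0, 0, 0.6, 1], [0, 0, 0, 0, 0, 0.6, 1]]]' --force 25

```text
time_s: 20.45
tcp_pos: [0.5035, -0.2077, 0.0835]
tool_rot: [0.61, 0.792, -0.001, 0.002]
force: [-1.5, -0.3, 0.8]
grip_width: 0.0645
finger_force: 28.1
```

Request:
drive_tool --commands '[[[0, 0, 5, 0, 0, 0.05, 1], [0, 0, 10, 0, 0, 0.07, 1], [0, 0, 15, 0, 0, 0.1, 1], [0, 0, 20, 0, 0, 0.12, 1], [0, 0, 20, 0, 0, 0.12, 1]]]'

```text
time_s: 20.95
tcp_pos: [0.5034, -0.2085, 0.0832]
tool_rot: [0.739, 0.674, -0.001, 0.002]
force: [-5.1, -2.1, 5.7]
grip_width: 0.0647
finger_force: 28.7
```

```bash
cat > st.py <<'E'
from h import *
s=robot.get_state(); M=R.from_quat(s['tool_rot']).as_matrix(); print(s['tcp_pos'],s['force'],s['wrist_torque'],'yaw',np.degrees(np.arctan2(M[1,0],M[0,0])),s['grip_width'])
E
python3 st.py
```

```text
[ 0.5034 -0.2085  0.0832] [-5.068  -2.1168  5.7287] [-0.2088  0.8459  0.0206] yaw 84.68003294194197 0.06465081816392326
```

Request:
drive_tool --commands '[[[0, 0, 6, 0, 0, 0.03, 1], [0, 0, 12, 0, 0, 0.06, 1], [0, 0, 18, 0, 0, 0.09, 1], [0, 0, 24, 0, 0, 0.12, 1], [0, 0, 30, 0, 0, 0.15, 1], [0, 0, 30, 0, 0, 0.15, 1]]]'

```text
time_s: 21.55
tcp_pos: [0.5033, -0.208, 0.0811]
tool_rot: [0.888, 0.46, -0.0, 0.002]
force: [-3.9, -0.6, 4.0]
grip_width: 0.0649
finger_force: 28.5
```

```bash
python3 st.py; python3 chk.py|grep -A1 side
```

```text
[ 0.5033 -0.208   0.0811] [-3.8777 -0.5925  4.0068] [-0.0095  0.7016 -0.0798] yaw 54.7483737839504 0.06487893044709694
side [150 148 155 163 165 134  86  84  87  99 145 181 172 144 109 110 115 115
 109  99  94 102 132 148 123 124 124 124 124 124 123 123 130 146 154 149]
```

Request:
drive_tool --commands '[[[0, 0, 6, 0, 0, 0.03, 1], [0, 0, 12, 0, 0, 0.06, 1], [0, 0, 18, 0, 0, 0.09, 1], [0, 0, 24, 0, 0, 0.12, 1], [0, 0, 30, 0, 0, 0.15, 1], [0, 0, 30, 0, 0, 0.15, 1]]]'

```text
time_s: 22.25
tcp_pos: [0.5032, -0.2079, 0.0792]
tool_rot: [0.977, 0.215, 0.0, 0.002]
force: [-3.9, -0.9, 3.1]
grip_width: 0.0648
finger_force: 28.4
```

```bash
python3 st.py
```

```text
[ 0.5032 -0.2079  0.0792] [-3.9181 -0.95    3.077 ] [-0.1233  0.8442 -0.0094] yaw 24.87076306083928 0.06477892665933335
```

Nearly there; the last part in small steps until the stop.

Request:
drive_tool --commands '[[[0, 0, 4, 0, 0, 0.02, 1], [0, 0, 8, 0, 0, 0.04, 1], [0, 0, 12, 0, 0, 0.06, 1], [0, 0, 12, 0, 0, 0.06, 1]]]'

```text
time_s: 22.65
tcp_pos: [0.5026, -0.2081, 0.0786]
tool_rot: [0.994, 0.113, -0.001, 0.002]
force: [-7.8, -2.3, 4.8]
grip_width: 0.0649
finger_force: 28.5
```

```bash
python3 st.py
```

```text
[ 0.5026 -0.2081  0.0786] [-7.8074 -2.314   4.7569] [-0.4065  1.3134  0.12  ] yaw 13.002999293070907 0.06490824483014754
```

Request:
drive_tool --commands '[[[0, 0, 3, 0, 0, 0.02, 1], [0, 0, 6, 0, 0, 0.03, 1], [0, 0, 6, 0, 0, 0.03, 1]]]'

```text
time_s: 22.95
tcp_pos: [0.5031, -0.2078, 0.0784]
tool_rot: [0.998, 0.062, 0.0, 0.002]
force: [-5.9, -0.9, 3.5]
grip_width: 0.0644
finger_force: 28.9
```

```bash
python3 st.py
```

```text
[ 0.5031 -0.2078  0.0784] [-5.9276 -0.9149  3.4819] [-0.2774  0.9519  0.6432] yaw 7.097083538453825 0.06444839543608154
```

Request:
drive_tool --commands '[[[0, 0, 3, 0, 0, 0.02, 1], [0, 0, 6, 0, 0, 0.03, 1], [0, 0, 6, 0, 0, 0.03, 1]]]'

```text
time_s: 23.25
tcp_pos: [0.5048, -0.2078, 0.0784]
tool_rot: [1.0, 0.01, 0.002, 0.002]
force: [2.7, -1.0, -0.0]
grip_width: 0.065
finger_force: 31.1
```

```bash
python3 st.py
```

```text
[ 0.5048 -0.2078  0.0784] [ 2.7301 -1.0053 -0.0392] [-0.082  -0.3241  0.9315] yaw 1.1084685900949116 0.06499856302958244
```

Request:
drive_tool --commands '[[[0, 0, 0, 0, 0, 0, 0.1], [0, 0, 0, 0, 0, 0, 0], [0, 0, 0, 0, 0, 0, 0], [0, 0, 0, 0, 0, 0, 0], [0, 0, 0, 0, 0, -2, 0], [0, 0, 0, 0, 0, -5, 0], [0, 0, 0, -2, 0, -8, 0], [0, 0, 0, -6, 0, -10, 0], [0, 0, 0, -8, 0, -10, 0], [0, 0, 0, -8, 0, -10, 0], [0, 0, 0, -8, 0, -10, 0]]]'

```text
time_s: 24.35
tcp_pos: [0.4237, -0.2087, 0.1782]
tool_rot: [1.0, 0.007, 0.001, 0.002]
force: [0.7, -0.6, -0.8]
grip_width: 0.0853
finger_force: 0.0
```

```bash
cat > fin.py <<'E'
from h import *
from scipy.optimize import least_squares
d=grab('wrist','w9.png'); s=robot.get_state(); print(s['time_s'],s['tcp_pos'],s['grip_width'],d['origin'])
f=d['frame']; hsv=cv2.cvtColor(f,cv2.COLOR_RGB2HSV); c=proj(d,[[.503,-.2078,.089]])[0].astype(int)
for x in range(c[0]-52,c[0]+53,4): print(tuple(int(v) for v in hsv[c[1],x][1:]),end=' ')
print(c)
m=((hsv[...,1]<45)&(hsv[...,2]>100)).astype(np.uint8)
r=np.zeros_like(m); cv2.circle(r,tuple(int(v) for v in c),60,1,-1); m&=r
m=cv2.morphologyEx(m,cv2.MORPH_OPEN,np.ones((5,5))); n,l,st,ct=cv2.connectedComponentsWithStats(m); i=l[c[1],c[0]]; print(st[i],ct[i])
h=cv2.findContours((l==i).astype(np.uint8),0,1)[0][0]; print(cv2.fitEllipse(h))
for z in (.089,.094,.10):
    P=proj(d,[[.503+.033*np.cos(a),-.2078+.033*np.sin(a),z] for a in np.linspace(0,6.28,60)]).astype(np.float32); print(z,cv2.fitEllipse(P))
E
python3 fin.py; python3 chk.py
```

```text
24.4 [ 0.424  -0.2086  0.178 ] 0.08560943762018865 [ 0.4971 -0.2069  0.3068]
(104, 205) (103, 203) (99, 165) (10, 181) (11, 181) (13, 183) (12, 186) (12, 187) (11, 184) (11, 183) (12, 184) (10, 183) (13, 182) (12, 185) (11, 182) (11, 179) (12, 176) (10, 175) (10, 176) (12, 176) (13, 174) (10, 172) (12, 172) (11, 169) (56, 101) (83, 105) (101, 189) [249 108]
[ 207   49   90  104 6866] [251.0073 102.3073]
((250.959228515625, 102.74427795410156), (85.26580810546875, 102.18561553955078), 17.39189338684082)
0.089 ((249.73846435546875, 106.61712646484375), (86.96349334716797, 91.46987915039062), 179.95127868652344)
0.094 ((249.7664337158203, 106.32721710205078), (89.02762603759766, 93.66313171386719), 179.96636962890625)
0.1 ((249.80177307128906, 105.95726776123047), (91.63785552978516, 96.43829345703125), 179.98519897460938)
t 24.4 [ 0.424  -0.2086  0.178 ] [ 0.1751 -0.4375  0.2974] 0.08560943762018865
side [150 148 155 163 165 134  86  84  87  99 145 181 172 144 109 110 115 115
 109  99  94 102 132 148 123 124 124 124 124 124 123 123 130 146 154 149]
  now [149 146 152 159 164 162 158 158 169 174 174 176 176 176 174 168 147 107
 110 113 116 110 102 103 109 113 120 122 122 121 120 120 128 143 151 146]
scene [ 32  34  38  37  40  39  42  43  46  52  58  64  64  68  71  71  71  71
  77 100 118 126 125 126 134 135 133 130 132 132 132 132 132 132 132 132]
  now [214 212 204 199 219 228 229 229 229 230 230 230 231 231 230 226 212 174
 127 118 122 120 119 120 126 133 133 132 132 131 132 132 132 132 132 132]
```

```bash
python3 -c "
from rig import robot
print(robot.hand_in())"
```

```text
the job is handed in; nothing more can be done
None
```

I laid the wider lid flat, rested it on the jar's thread, turned it back until it dropped, then screwed it clockwise about 103° to a firm stop and let go. I handed the job in at about 24 s; the hand-in returned no verdict, but the stop torque, the 5 mm sink and the last camera readings all point to fully home.

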